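# Weigh the jar from behind the reagent bottles

### The arm

A 6-joint arm with a two-finger parallel gripper is mounted at the origin on the work surface. World frame = base frame: x ahead of the robot, y to its left, z up, the work surface at z = 0. Lengths are in m, angles in rad, forces in N, time in s.
With the tool pointing down it reaches from about 0.375 to 0.9 m from the base axis. Payload 3.1 kg.
Tool frame: the origin (TCP) lies at the centre of the arm's flange, where the gripper is bolted on; the fingertips stand 173 mm ahead of it and the grasp point (between the pads) lies 155 mm ahead of it; z points along the fingers, x is the direction in which the jaws open and shut, and the axes are right-handed (so a half turn about z gives the same grasp; the last joint's range is limited). The gripper opens to 85 mm and grips with 20 to 120 N. Pads are 22 mm wide; open, the fingers measure 114 mm over their backs; the gripper's body (76 mm by 85 mm) begins 54 mm behind the grasp point. The pads swing forward as they close: fully open they stand 13 mm farther back than shut.
Start: joints at [-1.427, 0.527, 1.433, -0, 1.181, -0.178], TCP at [0.198, -0.593, 0.405] pointing down, gripper open.
Joint ranges: [-3.08, 3.08], [-0.75, 2.2], [0.22, 2.44], [-1.43, 4.57], [0, 2.65], [-2.85, 2.85]. Speed limits (rad/s): [2.79, 2.79, 3.14, 3.14, 3.14, 3.14].

### API

Orientations are given as a unit quaternion [x, y, z, w].
In Python, from station import manip gives the robot as it stands.
- The arm moves only by the shell command python3 -m jog 'ROWS' [OPENING] [FORCE]. ROWS is JSON, a list that holds one entry, the list of rows, each a list of 4 numbers: the shift along the world's x, y, z in mm, then the turn about the world's z in degrees. A call has exactly 8 rows; each row shifts and turns the commanded pose from where the row before left it; what a row does not reach is not made up. A row lasts 1/8 s, in which the tool goes at most 62.5 mm and 10.7 degrees, less where a joint would pass 70% of its speed; a pose out of reach is approached as far as the arm can. A call is refused whole if a number of a shift passes 62.5 or a number of a turn 10.7, either way. A call with a gripper value outside its range is refused whole. OPENING is the opening in per cent of the stroke, from 0 (shut) to 100 (fully open), set as the call begins (- or left out, the last holds). The fingers move at their own pace and stop on an object; FORCE is the grip in N (left out, the last holds). Time passes only in rows, so rows that do not move let the fingers close, or fill a call up. It gives the time, the measured TCP pose, the force and the opening at its end, in the units of the state.
- manip.sense(): the state, without advancing time (a new reading comes with each control period).
- manip.snapshot(name): name is "side" or "top"; returns the picture (480x640x3 uint8, red, green, blue); there is no depth.
- manip.camera_info(name): a dict with "fx", "fy", "cx", "cy" (pixels), "R" (3x3) and "t" (3): a world point X has camera coordinates R X + t. Camera axes: x right, y down, z forward; pixel columns grow to the right and rows downward; lengths in m; the calibration is good to about 2 mm. A picture is of the moment at which its call begins. camera_info takes no time and is no camera call.
- manip.sign_off(): hands the job in, once; it reports no verdict.
The state is a dict: "t": time; "q": joint angles; "qd": joint speeds; "tau": joint torques, N m; "tcp_pos": TCP position; "tool_rot": TCP orientation; "force": force on the tool from outside, world axes, zero at the start; "ft_torque": the same for the moment, N m; "finger_gap": opening from 0.0 (shut) to 1.0 (fully open).
Only numpy, scipy, OpenCV 4.12 (cv2) and the standard library are available. Lean on these libraries where they do the work, as an engineer would, in place of code of your own. Each camera call takes 0.05 s, during which the arm holds its last target. There are 200 camera calls.

### The job

Clear the three capped bottles out of the rack's front row and stand them all in the steel side tray; then fetch the white-lidded jar from behind and stand it on the middle of the balance pan while the bottles are still in the tray. Then put every bottle back upright on the middle of the coaster of its own cap's colour, leaving the jar on the balance and everything released and still. Never tip a bottle or the white-lidded jar over, and leave the black-lidded jar where it stands.

Things in the scene. Friction and masses are not known exactly. Their poses are not given: they have to be found in the camera images.
- bottle_orange_center (a point): Loose upright lab bottle, white with a cap and a band in orange, 110 mm tall, about 0.2 kg; this point is on its axis half-way up (55 mm above its underside). Body 48 mm across from the bottom to 64 mm, sloping shoulder to a 28 mm neck at 76 mm, round cap 36 mm across from 86 to 110 mm above the underside (cap centre 43 mm above this point). z is up the axis. At the start it stands on the coaster of its own colour.
- bottle_blue_center (a point): Loose upright lab bottle, white with a cap and a band in blue, 110 mm tall, about 0.2 kg; this point is on its axis half-way up (55 mm above its underside). Body 48 mm across from the bottom to 64 mm, sloping shoulder to a 28 mm neck at 76 mm, round cap 36 mm across from 86 to 110 mm above the underside (cap centre 43 mm above this point). z is up the axis. At the start it stands on the coaster of its own colour.
- bottle_green_center (a point): Loose upright lab bottle, white with a cap and a band in green, 110 mm tall, about 0.2 kg; this point is on its axis half-way up (55 mm above its underside). Body 48 mm across from the bottom to 64 mm, sloping shoulder to a 28 mm neck at 76 mm, round cap 36 mm across from 86 to 110 mm above the underside (cap centre 43 mm above this point). z is up the axis. At the start it stands on the coaster of its own colour.
- coaster_orange_top (a point): Fixed orange disc, 64 mm across, 3 mm thick, in the front row of the white low-rimmed reagent rack: the place of the orange-capped bottle; this point is the centre of its top face. Neighbouring coasters are 78 mm apart. z up, x from the front row towards the jars behind. Rack: 160 mm deep, 270 mm wide, its rim 12 mm above the bench.
- coaster_blue_top (a point): Fixed blue disc, 64 mm across, 3 mm thick, in the front row of the white low-rimmed reagent rack: the place of the blue-capped bottle; this point is the centre of its top face. Neighbouring coasters are 78 mm apart. z up, x from the front row towards the jars behind. Rack: 160 mm deep, 270 mm wide, its rim 12 mm above the bench.
- coaster_green_top (a point): Fixed green disc, 64 mm across, 3 mm thick, in the front row of the white low-rimmed reagent rack: the place of the green-capped bottle; this point is the centre of its top face. Neighbouring coasters are 78 mm apart. z up, x from the front row towards the jars behind. Rack: 160 mm deep, 270 mm wide, its rim 12 mm above the bench.
- sample_jar_center (a point): Loose short brown jar with a WHITE lid, 45 mm tall, 40 mm across at the lid (the upper 15 mm) and 38 mm below, about 0.09 kg; this point is its centre, half-way up (22.5 mm). It stands on the rack's floor in the row behind the bottles, 52 mm behind their row and midway between two coasters; the other jar is 76 mm to its side.
- other_jar_center (a point): A jar of the same size and shape with a BLACK lid, loose, beside the white-lidded one; this point is its centre. Not to be disturbed.
- balance_pan (a point): Centre of the top face of the balance's round steel pan, 100 mm across, 60 mm above the bench, fixed. The white balance housing, 50 mm high, reaches 135 mm from here to its -x side (display), 85 mm to +x and 90 mm to either y side. z up.
- tray_floor (a point): Centre of the inner floor (about 5 mm above the bench) of the empty steel side tray, fixed: inside 272 mm along its x and 132 mm along its y, rim 14 mm above the bench. z up. Three bottles fit in a row along its x, 75 mm apart.

How it is judged:
By the outcome, as a careful person would: the job done as asked, in the order asked, and still so for the second after the job is handed in, with the robot touching nothing.
It also fails if it takes over 136 s, if anything falls off the work surface, if the arm or the gripper's body presses on something with over 40 N, if the wrist force passes 120 N, or if a joint passes its speed limit or range.

## Working session

There is one attempt and no reset: what is moved stays moved. The work goes in short steps, Python scripts to look and compute and a shell command to move; the robot and the scene stay as the last step left them, time stands still between calls to the robot, and variables do not carry over. Pictures are saved under pics/ and viewed, about 12 in all and at most 16, crops included, and the job is handed in when it is done.

```bash
mkdir -p pics; ls; python3 - <<'E'
from station import manip
import cv2, numpy as np
for n in("side","top"):
    im=manip.snapshot(n); cv2.imwrite(f"pics/{n}0.png",im[:,:,::-1]); c=manip.camera_info(n)
    R=np.array(c["R"]);print(n,c["fx"],c["cx"],c["cy"],R.round(3).tolist(),(-R.T@np.array(c["t"])).round(3))
print(manip.sense())
E
```

```text
pics
side 558.0364582036409 321.5383093762849 232.61652219030344 [[-0.996, -0.085, 0.01], [-0.051, 0.502, -0.863], [0.068, -0.86, -0.505]] [0.476 0.83  0.551]
top 500.42897917138566 319.4578117471779 235.27877065871633 [[0.01, -1.0, 0.014], [-0.984, -0.013, -0.179], [0.179, -0.011, -0.984]] [0.399 0.009 0.956]
{'t': 0.1, 'q': array([-1.42746468e+00,  5.28381214e-01,  1.43374408e+00, -1.36103460e-05,
        1.18143494e+00, -1.78482245e-01]), 'qd': array([ 4.70495651e-05, -9.17728559e-04, -3.55874249e-03, -6.41262717e-04,
        5.96375354e-04,  3.03246245e-04]), 'tau': array([ 4.15018339e-04, -4.43303418e+01, -1.78586322e+01, -2.02065025e-04,
        3.91752124e-03, -1.72861098e-05]), 'tcp_pos': array([ 0.19767315, -0.59259914,  0.4038358 ]), 'tool_rot': array([ 8.11261824e-01, -5.84682208e-01, -6.87841050e-04, -7.03393522e-04]), 'force': array([-0.82154722,  0.57668777, -0.26307354]), 'ft_torque': array([-0.01671314,  0.01862008, -0.02942701]), 'finger_gap': 1.0026379212458085}
```

View pics/top0.png

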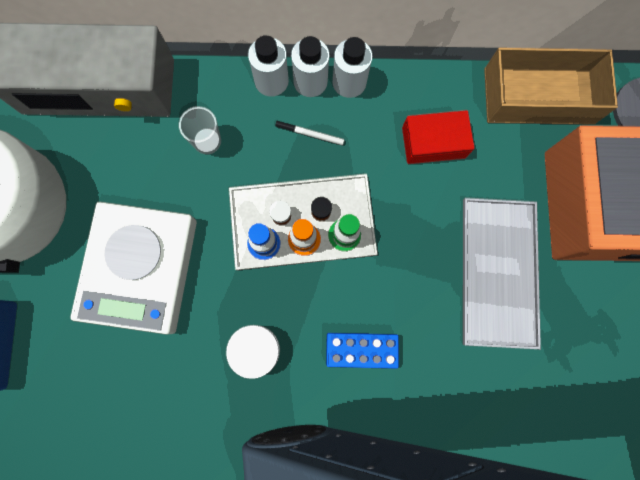

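View pics/side0.png

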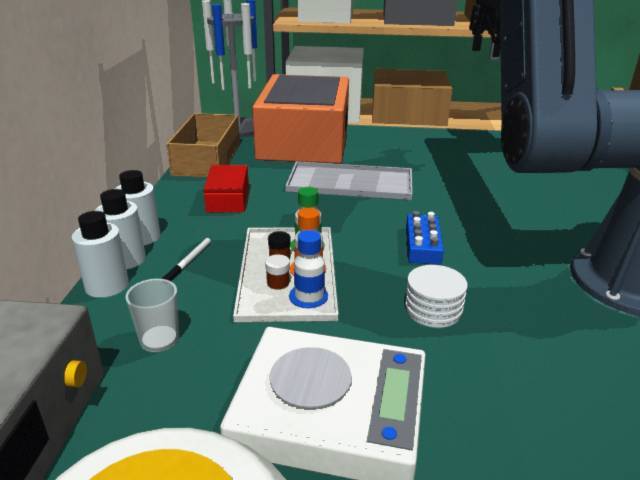

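The top view shows the rack at about (303,222), with the caps at blue (259,232), orange (303,229) and green (348,224). The lids are white (281,212) and black (321,208), the balance pan is at (133,252) and the tray is around (501,273). The side view agrees. Next I'll enlarge the rack.

```bash
cat > h.py <<'E'
import cv2, numpy as np
from station import manip
def ray(n,u,v,z):
    c=manip.camera_info(n);R=np.array(c["R"]);t=np.array(c["t"]);o=-R.T@t
    d=R.T@np.array([(u-c["cx"])/c["fx"],(v-c["cy"])/c["fy"],1]);return (o+d*(z-o[2])/d[2])[:2].round(4)
def proj(n,X):
    c=manip.camera_info(n);p=np.array(c["R"])@np.array(X)+c["t"];return np.array([c["fx"]*p[0]/p[2]+c["cx"],c["fy"]*p[1]/p[2]+c["cy"]]).round(1)
def snap(n,f,x0=0,y0=0,w=640,h=480,s=1):
    im=manip.snapshot(n)[y0:y0+h,x0:x0+w,::-1];cv2.imwrite(f"pics/{f}.png",cv2.resize(im,None,fx=s,fy=s,interpolation=cv2.INTER_CUBIC))
E
python3 - <<'E'
from h import *
snap("top","rack",225,170,160,110,5)
snap("side","rack2",225,180,130,150,4)
for a in [(98,204),(192,213)]:print(a)
print("pan",ray("top",133,252,.06),ray("side",311,377,.06))
for p in [(463,199),(538,202),(540,348),(465,345)]:print("tray",ray("top",*p,.014))
for p in [(230,188),(367,176),(377,256),(236,268)]:print("rack",ray("top",*p,.012))
E
```

```text
(98, 204)
(192, 213)
pan [0.5274 0.3339] [0.5257 0.339 ]
tray [ 0.646  -0.2804]
tray [ 0.642  -0.4269]
tray [ 0.3641 -0.4116]
tray [ 0.3682 -0.2727]
rack [0.6623 0.1732]
rack [ 0.6904 -0.0939]
rack [ 0.5323 -0.1119]
rack [0.5062 0.1552]
```

View pics/rack.png

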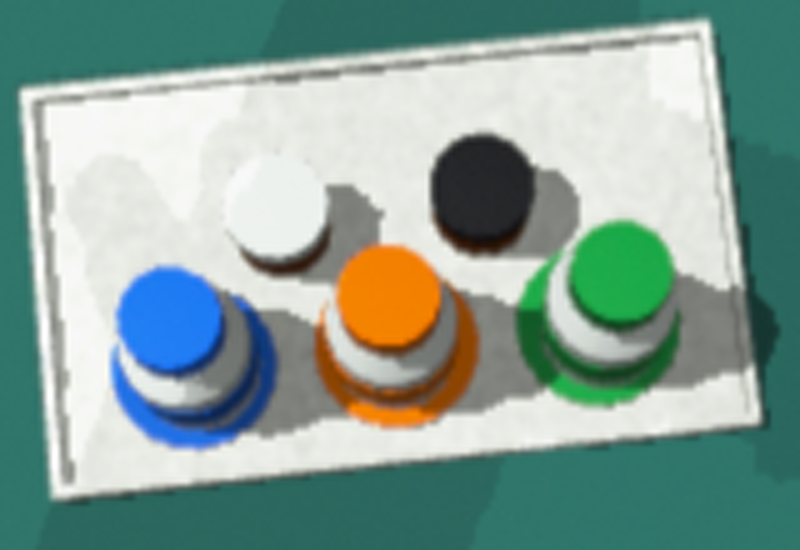

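View pics/rack2.png

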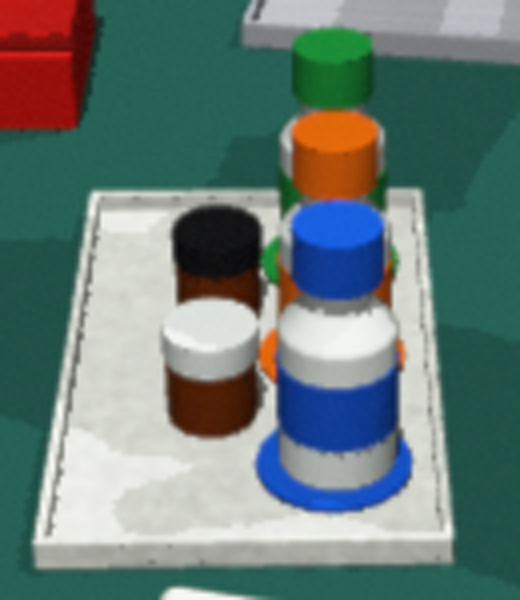

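Crop positions from the two enlarged views (5x):
- **Caps:** blue (170,319), orange (389,297), green (622,272).
- **Lids:** white (276,208), black (483,186).
- **Coaster centres:** about (194,368), (397,349) and (598,326).
- **Upright:** all bottles and both jars are standing.

```bash
python3 - <<'E'
from h import *
T=lambda x,y,z:ray("top",225+x/5,170+y/5,z)
S=lambda x,y,z:ray("side",225+x/4,180+y/4,z)
for n,c,k in [("blue",(170,319),(194.5,369)),("orange",(389,297),(397,350)),("green",(622,272),(598.5,327))]:print(n,T(*c,.118),T(*k,.008))
print("side blue cap top",S(337,222,.118),"coaster",S(334,464,.008),"or",S(336,132,.118),"gr",S(333,48,.118))
print("white",T(276,208,.05),S(212,322,.05),"black",T(483,186,.05),S(218,228,.05))
s=manip.sense();from scipy.spatial.transform import Rotation as Ro
print(Ro.from_quat(s["tool_rot"]).as_matrix().round(3))
E
```

```text
blue [0.553  0.1022] [0.5538 0.1044]
orange [0.5615 0.0279] [0.5622 0.0269]
green [ 0.5713 -0.0516] [ 0.5722 -0.0505]
side blue cap top [0.5523 0.1033] coaster [0.553 0.109] or [0.5602 0.0316] gr [ 0.5695 -0.0453]
white [0.6078 0.0718] [0.6068 0.074 ] black [ 0.6172 -0.0048] [ 6.155e-01 -5.000e-04]
[[ 0.316 -0.949 -0.   ]
 [-0.949 -0.316  0.001]
 [-0.001 -0.    -1.   ]]
```

```bash
python3 -m jog '[[[23.3,34,-2.5,4.9],[23.3,34,-2.5,4.9],[23.3,34,-2.5,4.9],[23.3,34,-2.5,4.9],[23.3,34,-2.5,4.9],[23.3,34,-2.5,4.9],[23.3,34,-2.5,4.9],[23.3,34,-2.5,4.9]]]' 100 40; python3 -m jog '[[[23.3,34,-2.5,4.9],[23.3,34,-2.5,4.9],[23.3,34,-2.5,4.9],[23.3,34,-2.5,4.9],[23.3,34,-2.5,4.9],[23.3,34,-2.5,4.9],[23.3,34,-2.5,4.9],[23.3,34,-2.5,4.9]]]'; python3 -m jog '[[[0,0,0,0],[0,0,-10,0],[0,0,-10,0],[0,0,-10,0],[0,0,-10,0],[0,0,0,0],[0,0,0,0],[0,0,0,0]]]'
python3 - <<'E'
from h import *
im=manip.snapshot("side")[130:330,200:360,::-1];im2=manip.snapshot("top")[130:330,200:400,::-1]
cv2.imwrite("pics/a1.png",np.hstack([cv2.resize(im,(400,500)),cv2.resize(im2,(400,400)) if 0 else cv2.copyMakeBorder(cv2.resize(im2,(400,400)),0,100,0,0,0)]))
E
```

```text
t: 1.2
tcp_pos: [0.3847, -0.3197, 0.3846]
tool_rot: [0.961, -0.277, 0.0, 0.0]
force: [0.2, 0.0, -0.3]
finger_gap: 1.0
t: 2.2
tcp_pos: [0.5712, -0.0477, 0.3645]
tool_rot: [0.998, 0.061, -0.0, 0.0]
force: [0.4, 0.4, -0.8]
finger_gap: 1.002
t: 3.2
tcp_pos: [0.5707, -0.0489, 0.3251]
tool_rot: [0.998, 0.06, 0.0, 0.0]
force: [-0.2, 0.5, -0.6]
finger_gap: 1.0
```

View pics/a1.png

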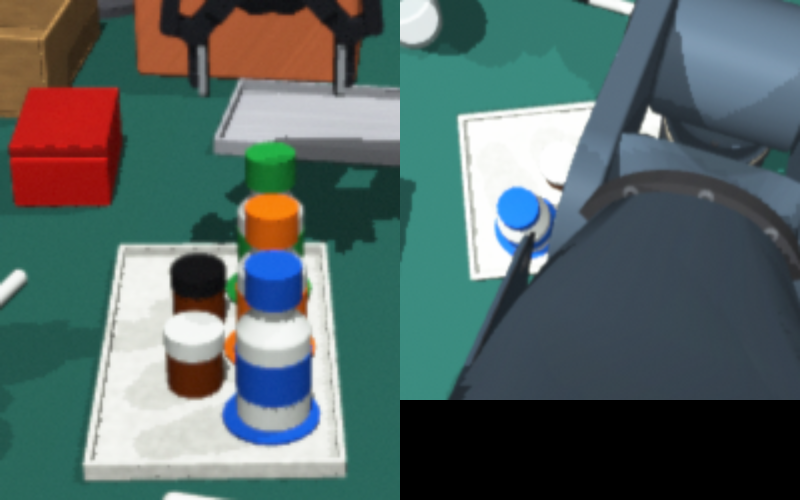

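The open fingers (x≈200 and 345 in the left crop) straddle the green cap (x≈271) evenly, so I descend and grip.

```bash
python3 -m jog '[[[0,0,-10,0],[0,0,-10,0],[0,0,-10,0],[0,0,-10,0],[0,0,-10,0],[0,0,-10,0],[0,0,-9,0],[0,0,0,0]]]'; python3 -m jog '[[[0,0,0,0],[0,0,0,0],[0,0,0,0],[0,0,0,0],[0,0,0,0],[0,0,0,0],[0,0,0,0],[0,0,0,0]]]' 0 50; 
python3 -m jog '[[[0,0,2,0],[0,0,6,0],[0,0,8,0],[0,0,8,0],[0,0,8,0],[0,0,8,0],[0,0,8,0],[0,0,2,0]]]'
python3 - <<'E'
from h import *
snap("side","a2",230,100,160,200,3)
E
```

```text
t: 4.3
tcp_pos: [0.5702, -0.0488, 0.2548]
tool_rot: [0.998, 0.06, -0.001, -0.0]
force: [0.4, 0.3, 0.4]
finger_gap: 0.999
t: 5.3
tcp_pos: [0.5708, -0.0489, 0.2563]
tool_rot: [0.998, 0.06, 0.001, 0.0]
force: [-0.4, 0.8, 5.1]
finger_gap: 0.407
t: 6.3
tcp_pos: [0.5707, -0.0489, 0.3065]
tool_rot: [0.998, 0.06, 0.001, 0.0]
force: [-0.2, -0.9, -2.2]
finger_gap: 0.411
```

View pics/a2.png

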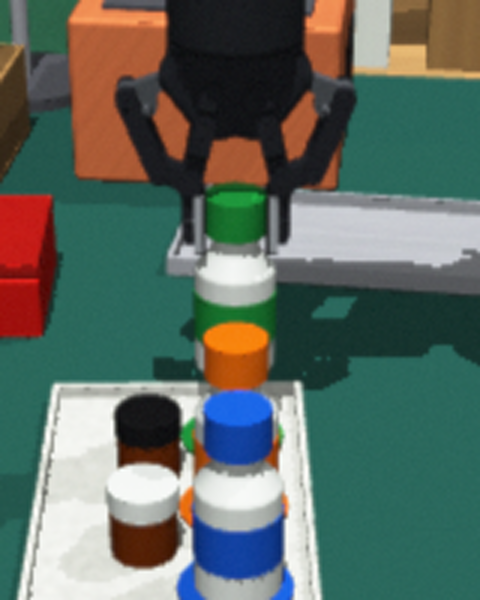

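Green is held upright (gap 0.41, about 35 mm). Now to the tray.

```bash
python3 -m jog '[[[1,-15,0,0],[2,-35,0,0],[2,-48,0,0],[3,-55,0,0],[3,-55,0,0],[2,-48,0,0],[2,-35,0,0],[1,-11,0,0]]]'; python3 -m jog '[[[0,0,-2,0],[0,0,-8,0],[0,0,-10,0],[0,0,-10,0],[0,0,-9,0],[0,0,-6,0],[0,0,-4,0],[0,0,-1,0]]]'; python3 -m jog '[[[0,0,-2,0],[0,0,0,0],[0,0,0,0],[0,0,0,0],[0,0,0,0],[0,0,0,0],[0,0,0,0],[0,0,0,0]]]'
```

```text
t: 7.35
tcp_pos: [0.5857, -0.3544, 0.305]
tool_rot: [0.998, 0.058, -0.0, 0.0]
force: [-0.0, -0.3, -3.0]
finger_gap: 0.41
t: 8.35
tcp_pos: [0.5865, -0.351, 0.2555]
tool_rot: [0.998, 0.06, -0.0, -0.0]
force: [-0.8, -0.3, -2.9]
finger_gap: 0.409
t: 9.35
tcp_pos: [0.5865, -0.3509, 0.2537]
tool_rot: [0.998, 0.06, -0.0, -0.0]
force: [-0.3, -1.0, -3.1]
finger_gap: 0.41
```

```bash
python3 -m jog '[[[0,0,-0.5,0],[0,0,-0.5,0],[0,0,-0.5,0],[0,0,-0.5,0],[0,0,0,0],[0,0,0,0],[0,0,0,0],[0,0,0,0]]]'
```

```text
t: 10.35
tcp_pos: [0.5866, -0.351, 0.2523]
tool_rot: [0.998, 0.06, 0.0, 0.0]
force: [-1.4, 0.7, 5.5]
finger_gap: 0.404
```

Contact with the tray floor (force 5.5 N). Release, rise and go to orange.

```bash
python3 -m jog '[[[0,0,0,0],[0,0,0,0],[0,0,0,0],[0,0,0,0],[0,0,5,0],[0,0,10,0],[0,0,25,0],[0,0,25,0]]]' 65; python3 -m jog '[[[-1,15,0,0],[-3,40,0,0],[-4,55,0,0],[-4,60,0,0],[-4,60,0,0],[-4,60,0,0],[-3,50,0,0],[-2,39.5,0,0]]]'; python3 -m jog '[[[0,0,0,0],[0,0,0,0],[0,0,-10,0],[0,0,-15,0],[0,0,-15,0],[0,0,-15,0],[0,0,-6,0],[0,0,0,0]]]' 100;  python3 - <<'E'
from h import *
im=manip.snapshot("side")[100:330,200:360,::-1];im2=manip.snapshot("top")[150:400,380:580,::-1]
cv2.imwrite("pics/a3.png",np.hstack([cv2.resize(im,(400,575)),cv2.resize(im2,(460,575))][:2])[:,:800])
E
```

```text
t: 11.35
tcp_pos: [0.5865, -0.3509, 0.3181]
tool_rot: [0.998, 0.06, 0.0, 0.0]
force: [-0.4, -0.1, 0.2]
finger_gap: 0.653
t: 12.35
tcp_pos: [0.5599, 0.0317, 0.316]
tool_rot: [0.998, 0.06, -0.001, -0.0]
force: [1.0, -0.6, 0.2]
finger_gap: 0.648
t: 13.35
tcp_pos: [0.5614, 0.0286, 0.255]
tool_rot: [0.998, 0.06, -0.001, -0.0]
force: [-0.5, 0.4, -0.3]
finger_gap: 1.001
```

View pics/a3.png

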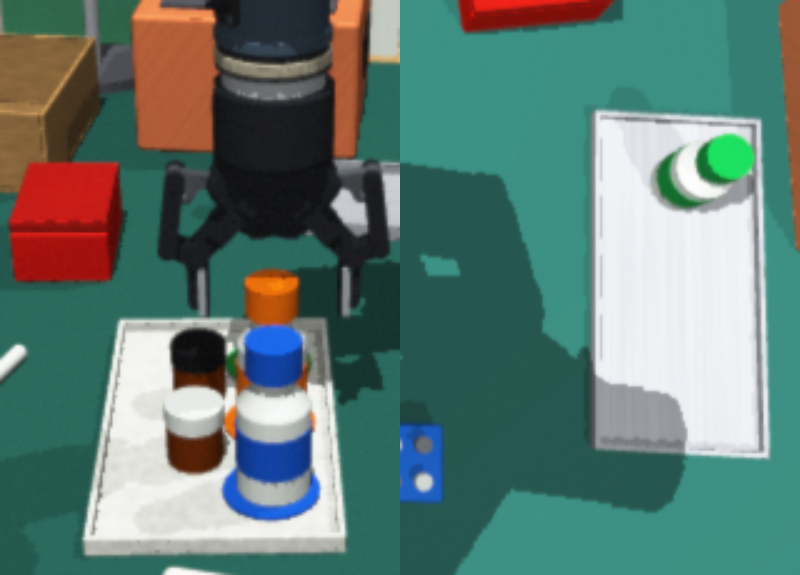

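Green stands upright in the tray and the orange cap is centred between the fingers. Grip orange and carry it over.

```bash
python3 -m jog '[[[0,0,0,0],[0,0,0,0],[0,0,0,0],[0,0,0,0],[0,0,0,0],[0,0,0,0],[0,0,2,0],[0,0,6,0]]]' 0 50; python3 -m jog '[[[0,0,10,0],[0,0,12,0],[0,0,12,0],[0,0,8,0],[-1,-10,0,0],[-4,-30,0,0],[-7,-45,0,0],[-8,-50,0,0]]]'; python3 -m jog '[[[-8,-50,0,0],[-8,-50,0,0],[-8,-50,0,0],[-7,-45,0,0],[-4,-30,0,0],[-2,-16.5,-5,0],[0,0,-10,0],[0,0,-10,0]]]';python3 -m jog '[[[0,0,-10,0],[0,0,-10,0],[0,0,-5,0],[0,0,-2,0],[0,0,-1,0],[0,0,-1,0],[0,0,-0.5,0],[0,0,0,0]]]'
```

```text
t: 14.45
tcp_pos: [0.5608, 0.0287, 0.2629]
tool_rot: [0.998, 0.06, -0.001, -0.0]
force: [1.0, 0.4, -2.7]
finger_gap: 0.409
t: 15.45
tcp_pos: [0.541, -0.1078, 0.3054]
tool_rot: [0.998, 0.06, -0.0, -0.0]
force: [0.4, 0.4, -2.7]
finger_gap: 0.406
t: 16.45
tcp_pos: [0.5043, -0.3465, 0.2794]
tool_rot: [0.998, 0.06, -0.001, -0.001]
force: [0.9, 0.1, -2.3]
finger_gap: 0.406
t: 17.45
tcp_pos: [0.5047, -0.3481, 0.2522]
tool_rot: [0.998, 0.06, 0.0, 0.001]
force: [-0.7, 1.0, 4.7]
finger_gap: 0.406
```

```bash
python3 -m jog '[[[0,0,0,0],[0,0,0,0],[0,0,0,0],[0,0,5,0],[0,0,10,0],[0,0,25,0],[0,0,25,0],[1,10,0,0]]]' 65; python3 -m jog '[[[4,40,0,0],[6,55,0,0],[6,58,0,0],[6,58,0,0],[6,58,0,0],[6,58,0,0],[6,55,0,0],[5,45,0,0]]]'; python3 -m jog '[[[3,16,0,0],[0,0,0,0],[0,0,-10,0],[0,0,-15,0],[0,0,-15,0],[0,0,-15,0],[0,0,-6,0],[0,0,0,0]]]' 100;  python3 - <<'E'
from h import *
im=manip.snapshot("side")[100:330,200:360,::-1];im2=manip.snapshot("top")[150:400,380:580,::-1]
cv2.imwrite("pics/a4.png",np.hstack([cv2.resize(im,(400,575)),cv2.resize(im2,(460,575))][:2])[:,:800])
E
```

```text
t: 18.45
tcp_pos: [0.5062, -0.3387, 0.3189]
tool_rot: [0.998, 0.059, 0.002, 0.002]
force: [-0.1, -0.4, -0.2]
finger_gap: 0.651
t: 19.45
tcp_pos: [0.5495, 0.0919, 0.3154]
tool_rot: [0.998, 0.06, -0.001, -0.0]
force: [0.7, -0.0, 0.1]
finger_gap: 0.653
t: 20.45
tcp_pos: [0.5534, 0.1051, 0.2545]
tool_rot: [0.998, 0.06, -0.001, -0.0]
force: [0.8, -0.3, -0.0]
finger_gap: 0.998
```

View pics/a4.png

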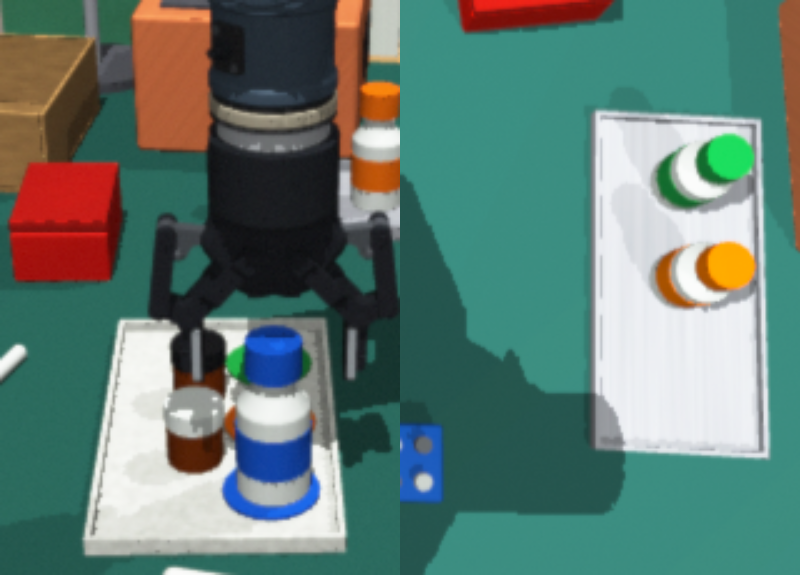

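Orange stands in the tray and the blue cap is centred between the fingers. Grip blue and carry it over.

```bash
python3 -m jog '[[[0,0,0,0],[0,0,0,0],[0,0,0,0],[0,0,0,0],[0,0,0,0],[0,0,0,0],[0,0,2,0],[0,0,6,0]]]' 0 50; python3 -m jog '[[[0,0,10,0],[0,0,12,0],[0,0,12,0],[0,0,8,0],[-3,-10,0,0],[-9,-30,0,0],[-13,-45,0,0],[-14.5,-50,0,0]]]'; python3 -m jog '[[[-15,-52,0,0],[-15,-52,0,0],[-15,-52,0,0],[-15,-52,0,0],[-14,-48,0,0],[-11,-37,0,0],[-6,-22,0,0],[0,0,-8,0]]]';python3 -m jog '[[[0,0,-12,0],[0,0,-12,0],[0,0,-12,0],[0,0,-6,0],[0,0,-2,0],[0,0,-1,0],[0,0,-0.5,0],[0,0,0,0]]]'
```

```text
t: 21.55
tcp_pos: [0.5532, 0.1051, 0.2627]
tool_rot: [0.998, 0.06, -0.001, -0.0]
force: [-0.6, -1.0, -1.7]
finger_gap: 0.41
t: 22.55
tcp_pos: [0.5132, -0.0312, 0.3049]
tool_rot: [0.998, 0.06, -0.0, 0.0]
force: [0.6, -0.3, -1.3]
finger_gap: 0.408
t: 23.55
tcp_pos: [0.4226, -0.3463, 0.2972]
tool_rot: [0.998, 0.058, 0.001, 0.001]
force: [0.1, 0.5, -0.5]
finger_gap: 0.406
t: 24.55
tcp_pos: [0.423, -0.345, 0.252]
tool_rot: [0.998, 0.06, 0.0, 0.0]
force: [1.3, -1.2, -1.2]
finger_gap: 0.405
```

```bash
python3 -m jog '[[[0,0,-0.5,0],[0,0,-0.3,0],[0,0,0,0],[0,0,0,0],[0,0,0,0],[0,0,0,0],[0,0,0,0],[0,0,0,0]]]';python3 -m jog '[[[0,0,0,0],[0,0,0,0],[0,0,0,0],[0,0,5,0],[0,0,10,0],[0,0,25,0],[0,0,25,0],[5,10,0,0]]]' 65; python3 -m jog '[[[16,36,0,0],[22,50,0,0],[24,55,0,0],[24,55,0,0],[24,55,0,0],[23,53,0,0],[21,47,0,0],[15,34,0,0]]]'; python3 -m jog '[[[11,22.5,0,0],[0,0,0,0],[0,0,0,0],[0,0,-10,0],[0,0,-20,0],[0,0,-20,0],[0,0,-10,0],[0,0,0,0]]]' 100;  python3 - <<'E'
from h import *
im=manip.snapshot("side")[100:330,200:360,::-1];im2=manip.snapshot("top")[150:400,380:580,::-1]
cv2.imwrite("pics/a5.png",np.hstack([cv2.resize(im,(400,575)),cv2.resize(im2,(460,575))][:2])[:,:800])
E
```

```text
t: 25.55
tcp_pos: [0.423, -0.3451, 0.2517]
tool_rot: [0.998, 0.06, 0.0, 0.001]
force: [-0.9, 1.0, 5.8]
finger_gap: 0.408
t: 26.55
tcp_pos: [0.4285, -0.3357, 0.3183]
tool_rot: [0.998, 0.059, 0.002, 0.002]
force: [-0.8, -0.4, -0.5]
finger_gap: 0.648
t: 27.55
tcp_pos: [0.5969, 0.0532, 0.315]
tool_rot: [0.998, 0.061, -0.001, -0.0]
force: [0.6, -0.7, -0.3]
finger_gap: 0.648
t: 28.55
tcp_pos: [0.6076, 0.072, 0.2549]
tool_rot: [0.998, 0.059, -0.001, -0.0]
force: [-0.9, 0.0, -0.8]
finger_gap: 0.998
```

View pics/a5.png

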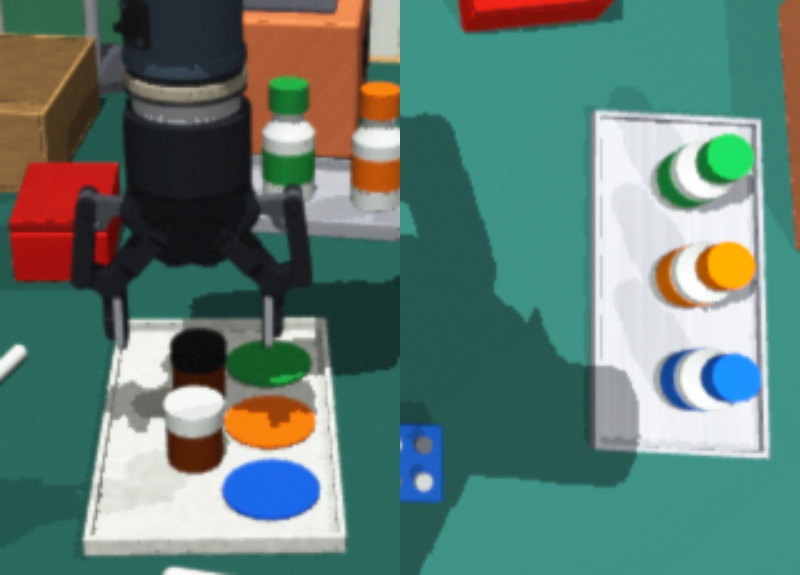

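All three bottles stand in the tray, the coasters are clear and the fingers straddle the white-lidded jar. Descend and grip it.

```bash
python3 -m jog '[[[0,0,-10,0],[0,0,-12,0],[0,0,-12,0],[0,0,-12,0],[0,0,-10,0],[0,0,-7,0],[0,0,-4,0],[0,0,0,0]]]'; python3 -m jog '[[[0,0,0,0],[0,0,0,0],[0,0,0,0],[0,0,0,0],[0,0,0,0],[0,0,0,0],[0,0,0,0],[0,0,0,0]]]' 0 40;python3 -m jog '[[[0,0,2,0],[0,0,6,0],[0,0,14,0],[0,0,18,0],[0,0,18,0],[0,0,16,0],[0,0,8,0],[0,0,2,0]]]';  python3 - <<'E'
from h import *
snap("side","a6",190,80,220,300,2)
E
```

```text
t: 29.65
tcp_pos: [0.608, 0.0726, 0.1887]
tool_rot: [0.998, 0.06, -0.0, -0.0]
force: [0.0, 0.5, 0.2]
finger_gap: 0.997
t: 30.65
tcp_pos: [0.6083, 0.0726, 0.1895]
tool_rot: [0.998, 0.06, 0.001, 0.0]
force: [-0.2, -0.3, 4.6]
finger_gap: 0.454
t: 31.65
tcp_pos: [0.608, 0.0726, 0.2737]
tool_rot: [0.998, 0.06, 0.001, 0.0]
force: [-0.5, -0.5, -1.5]
finger_gap: 0.45
```

View pics/a6.png

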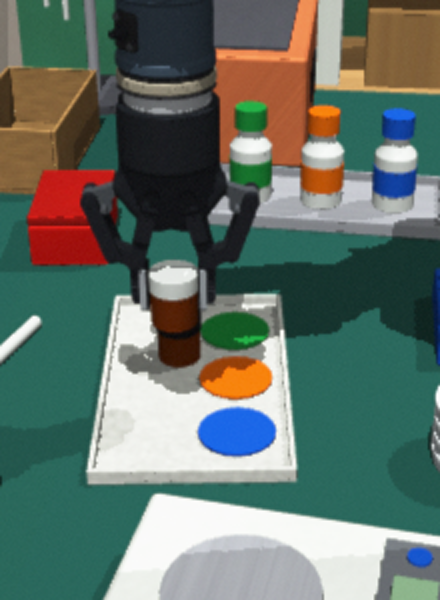

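The jar is held clear of the rack (bottom about 90 mm up) and the black jar is undisturbed. Over to the pan.

```bash
python3 -m jog '[[[-3,10,0,0],[-9,28,0,0],[-13,42,0,0],[-16,51,0,0],[-16,51,0,0],[-13,42,0,0],[-8,28,0,0],[-3.5,11,0,0]]]'; python3 -m jog '[[[0,0,-4,0],[0,0,-8,0],[0,0,-8,0],[0,0,-5,0],[0,0,-2,0],[0,0,0,0],[0,0,0,0],[0,0,0,0]]]';  python3 - <<'E'
from h import *
im=manip.snapshot("side")[250:480,200:440,::-1];im2=manip.snapshot("top")[180:350,50:220,::-1]
cv2.imwrite("pics/a7.png",np.hstack([cv2.resize(im,(400,384)),cv2.resize(im2,(384,384))]))
E
```

```text
t: 32.7
tcp_pos: [0.5251, 0.3376, 0.2721]
tool_rot: [0.998, 0.061, -0.001, 0.0]
force: [0.4, 0.6, -1.4]
finger_gap: 0.455
t: 33.7
tcp_pos: [0.5265, 0.3357, 0.2461]
tool_rot: [0.998, 0.06, 0.0, -0.0]
force: [-0.3, 0.1, -1.0]
finger_gap: 0.453
```

View pics/a7.png

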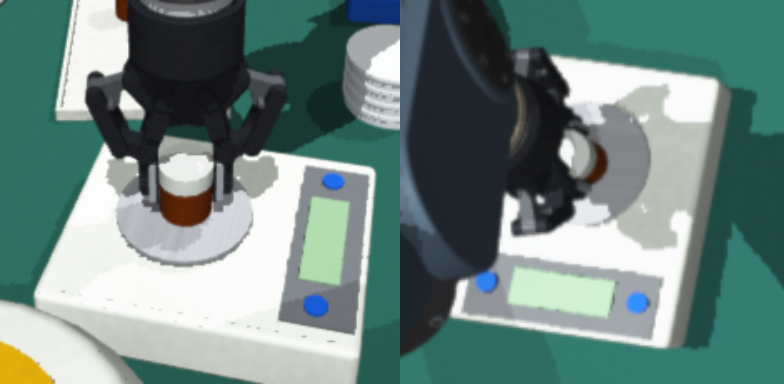

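The jar is over the middle of the pan (both at x≈185 in the side crop). Lower to contact and release.

```bash
python3 -m jog '[[[0,0,-1,0],[0,0,-0.7,0],[0,0,-0.5,0],[0,0,-0.3,0],[0,0,0,0],[0,0,0,0],[0,0,0,0],[0,0,0,0]]]'
```

```text
t: 34.8
tcp_pos: [0.5265, 0.3357, 0.2454]
tool_rot: [0.998, 0.06, 0.0, -0.0]
force: [-2.5, -1.1, 10.7]
finger_gap: 0.457
```

```bash
python3 -m jog '[[[0,0,0,0],[0,0,0,0],[0,0,0,0],[0,0,5,0],[0,0,10,0],[0,0,30,0],[0,0,30,0],[-1.5,-10,0,0]]]' 70; python3 -m jog '[[[-6,-40,0,0],[-9,-58,0,0],[-9,-58,0,0],[-9,-58,0,0],[-9,-58,0,0],[-9,-58,0,0],[-9,-58,0,0],[-9,-58,0,0]]]'; python3 -m jog '[[[-9,-58,0,0],[-9,-58,0,0],[-8,-55,0,0],[-5,-36,0,0],[-2,-18,0,0],[0,0,0,0],[0,0,0,0],[0,0,0,0]]]'; python3 - <<'E'
from h import *
im=manip.snapshot("side")[250:480,200:440,::-1];im2=manip.snapshot("top")[170:350,50:250,::-1]
cv2.imwrite("pics/a8.png",np.hstack([cv2.resize(im,(400,384)),cv2.resize(im2,(400,384))]))
E
```

```text
t: 35.8
tcp_pos: [0.5259, 0.3263, 0.3218]
tool_rot: [0.998, 0.06, 0.004, -0.001]
force: [0.5, 0.1, 0.1]
finger_gap: 0.698
t: 36.8
tcp_pos: [0.4549, -0.1223, 0.318]
tool_rot: [0.998, 0.059, -0.0, -0.0]
force: [1.2, 0.4, 0.3]
finger_gap: 0.7
t: 37.8
tcp_pos: [0.4232, -0.3437, 0.3183]
tool_rot: [0.998, 0.061, -0.0, -0.001]
force: [0.0, -0.0, 0.1]
finger_gap: 0.703
```

View pics/a8.png

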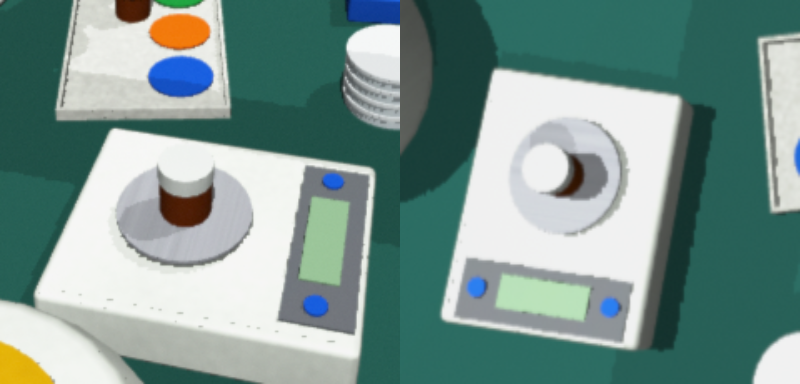

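The jar stands upright, visually in the middle of the pan. With the rack in clear view, I'll measure the coaster centres and the jar numerically.

```bash
python3 - <<'E'
from h import *
print("jar",ray("top",50+148/2,170+168*180/384,.105),"pan",ray("top",50+168/2,170+176*180/384,.06))
for n,(x0,y0,x1,y1) in {"top":(225,170,385,280),"side":(230,200,350,330)}.items():
    im=manip.snapshot(n)[y0:y1,x0:x1]; hsv=cv2.cvtColor(im,cv2.COLOR_RGB2HSV)
    for c,lo,hi in [("blue",100,125),("orange",8,25),("green",50,73)]:
        m=cv2.inRange(hsv,(lo,170,50),(hi,255,255)); k,l,s,ce=cv2.connectedComponentsWithStats(m); i=1+s[1:,4].argmax()
        b=s[i]; u,v=x0+b[0]+b[2]/2-.5,y0+b[1]+b[3]/2-.5; print(n,c,b,ray(n,u,v,.0085))
E
```

```text
jar [0.5264 0.3333] pan [0.5266 0.332 ]
top blue [ 23  58  32  31 789] [0.5553 0.1051]
top orange [ 63  54  33  31 798] [0.564  0.0277]
top green [104  50  32  30 752] [ 0.5738 -0.0501]
side blue [ 59  84  39  24 703] [0.5539 0.1084]
side orange [ 60  59  36  20 577] [0.563  0.0313]
side green [ 60  37  34  17 442] [ 0.5731 -0.0458]
```

The jar is about 1 mm from the pan centre. The coasters are at blue (.5545,.1055), orange (.563,.0285) and green (.573,-.049). Now fetch blue.

```bash
python3 -m jog '[[[0,0,-8,0],[0,0,-12,0],[0,0,-14,0],[0,0,-14,0],[0,0,-10,0],[0,0,-6,0],[0,0,-2.5,0],[0,0,0,0]]]'; python3 -m jog '[[[0,0,0,0],[0,0,0,0],[0,0,0,0],[0,0,0,0],[0,0,0,0],[0,0,0,0],[0,0,3,0],[0,0,7,0]]]' 0 50; python3 -m jog '[[[0,0,12,0],[0,0,12,0],[0,0,12,0],[0,0,5,0],[3,10,0,0],[9,30,0,0],[13,45,0,0],[15,51,0,0]]]'; python3 -m jog '[[[15,52,0,0],[15,52,0,0],[15,52,0,0],[15,52,0,0],[14,47.5,0,0],[10,35,0,0],[5,16,0,0],[2.5,8,0,0]]]'; python3 -m jog '[[[0,0,-6,0],[0,0,-10,0],[0,0,-12,0],[0,0,-10,0],[0,0,-5,0],[0,0,0,0],[0,0,0,0],[0,0,0,0]]]';  python3 - <<'E'
from h import *
im=manip.snapshot("side")[130:330,230:390,::-1];im2=manip.snapshot("top")[170:280,225:385,::-1]
cv2.imwrite("pics/a9.png",np.hstack([cv2.resize(im,(400,500)),cv2.resize(im2,(400,500))]))
E
```

```text
t: 39.0
tcp_pos: [0.4231, -0.3455, 0.252]
tool_rot: [0.998, 0.06, 0.0, 0.0]
force: [-0.3, 0.1, -0.1]
finger_gap: 0.699
t: 40.0
tcp_pos: [0.4228, -0.3451, 0.2615]
tool_rot: [0.998, 0.06, -0.001, -0.001]
force: [0.1, 0.3, -1.5]
finger_gap: 0.405
t: 41.0
tcp_pos: [0.4631, -0.2079, 0.3025]
tool_rot: [0.998, 0.059, -0.0, -0.0]
force: [0.6, 0.1, -2.2]
finger_gap: 0.406
t: 42.0
tcp_pos: [0.5542, 0.1058, 0.3025]
tool_rot: [0.998, 0.06, -0.001, 0.0]
force: [0.5, -0.4, -1.8]
finger_gap: 0.412
t: 43.0
tcp_pos: [0.5547, 0.1052, 0.2603]
tool_rot: [0.998, 0.06, 0.0, 0.0]
force: [-0.2, -1.0, -1.8]
finger_gap: 0.409
```

View pics/a9.png

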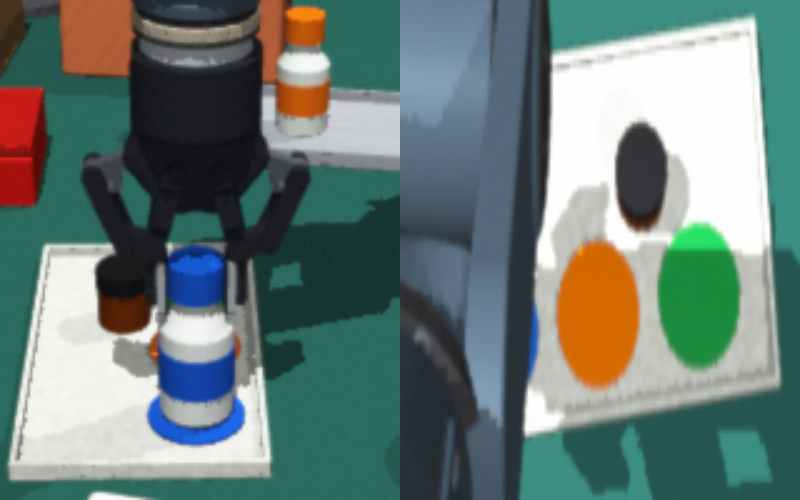

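Blue (x≈196) is centred over its coaster (149–244, mid 196). Lower to contact.

```bash
python3 -m jog '[[[0,0,-2,0],[0,0,-1,0],[0,0,-1,0],[0,0,-0.5,0],[0,0,-0.5,0],[0,0,0,0],[0,0,0,0],[0,0,0,0]]]'
```

```text
t: 44.1
tcp_pos: [0.5543, 0.1052, 0.2565]
tool_rot: [0.998, 0.06, 0.0, 0.0]
force: [-3.5, -0.6, 9.6]
finger_gap: 0.406
```

```bash
python3 -m jog '[[[0,0,0,0],[0,0,0,0],[0,0,0,0],[0,0,5,0],[0,0,10,0],[0,0,24,0],[0,0,24,0],[-1,-10,0,0]]]' 70; python3 -m jog '[[[-4,-40,0,0],[-6,-55,0,0],[-6,-58,0,0],[-6,-58,0,0],[-6,-58,0,0],[-6,-58,0,0],[-6,-55,0,0],[-5,-40,0,0]]]'; python3 -m jog '[[[-3.5,-21.5,0,0],[0,0,0,0],[0,0,-10,0],[0,0,-16,0],[0,0,-16,0],[0,0,-14,0],[0,0,-10,0],[0,0,0,0]]]'; python3 -m jog '[[[0,0,0,0],[0,0,0,0],[0,0,0,0],[0,0,0,0],[0,0,0,0],[0,0,0,0],[0,0,3,0],[0,0,7,0]]]' 0 50
```

```text
t: 45.1
tcp_pos: [0.5542, 0.0953, 0.3203]
tool_rot: [0.998, 0.06, 0.003, 0.0]
force: [0.0, -0.0, -0.1]
finger_gap: 0.698
t: 46.1
tcp_pos: [0.5073, -0.3298, 0.3171]
tool_rot: [0.998, 0.059, -0.0, -0.0]
force: [0.7, -0.8, 0.7]
finger_gap: 0.697
t: 47.1
tcp_pos: [0.5048, -0.3482, 0.2508]
tool_rot: [0.998, 0.06, -0.001, -0.001]
force: [0.1, -0.2, 0.3]
finger_gap: 0.703
t: 48.1
tcp_pos: [0.5043, -0.3477, 0.2608]
tool_rot: [0.998, 0.06, -0.001, -0.002]
force: [-0.5, 0.4, -2.3]
finger_gap: 0.404
```

```bash
python3 -m jog '[[[0,0,12,0],[0,0,12,0],[0,0,12,0],[0,0,4,0],[1.5,10,0,0],[4.5,30,0,0],[7,45,0,0],[8,51,0,0]]]'; python3 -m jog '[[[8,52,0,0],[8,52,0,0],[8,52,0,0],[6.5,42,0,0],[4,27,0,0],[2.5,15.5,0,0],[0,0,-5,0],[0,0,-10,0]]]'; python3 -m jog '[[[0,0,-12,0],[0,0,-10,0],[0,0,-5,0],[0,0,-2,0],[0,0,-1,0],[0,0,-1,0],[0,0,0,0],[0,0,0,0]]]';  python3 - <<'E'
from h import *
im=manip.snapshot("side")[130:330,230:390,::-1];im2=manip.snapshot("top")[170:280,225:385,::-1]
cv2.imwrite("pics/a10.png",np.hstack([cv2.resize(im,(400,500)),cv2.resize(im2,(400,500))]))
E
```

```text
t: 49.1
tcp_pos: [0.5258, -0.2109, 0.3014]
tool_rot: [0.998, 0.059, -0.0, -0.0]
force: [0.8, 0.1, -3.1]
finger_gap: 0.409
t: 50.1
tcp_pos: [0.5631, 0.0273, 0.2866]
tool_rot: [0.998, 0.059, 0.0, 0.0]
force: [-0.4, 0.3, -2.6]
finger_gap: 0.407
t: 51.1
tcp_pos: [0.5632, 0.0281, 0.2566]
tool_rot: [0.998, 0.06, 0.001, 0.0]
force: [-0.6, -0.2, 3.3]
finger_gap: 0.409
```

View pics/a10.png

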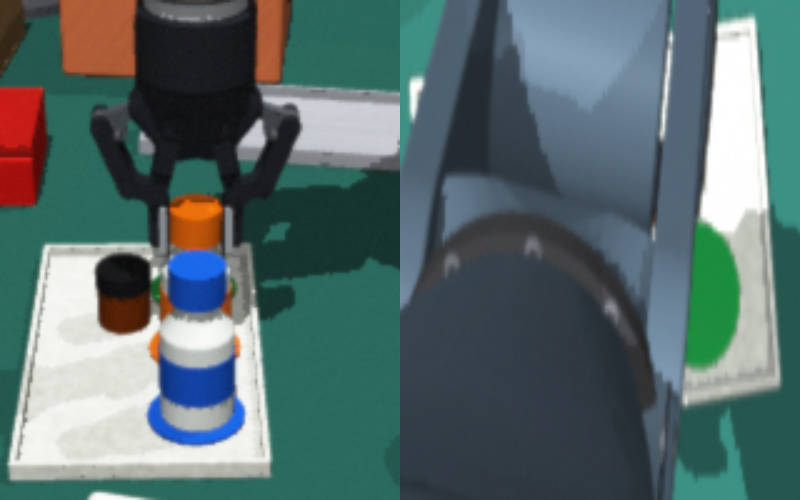

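Orange is in contact on its coaster and blue stands centred behind it in the view. Release orange and fetch green.

```bash
python3 -m jog '[[[0,0,-0.5,0],[0,0,0,0],[0,0,0,0],[0,0,5,0],[0,0,10,0],[0,0,24,0],[0,0,24,0],[1,-10,0,0]]]' 70; python3 -m jog '[[[3,-38,0,0],[4,-52,0,0],[4,-56,0,0],[4,-56,0,0],[3,-52,0,0],[3,-50,0,0],[1.5,-40,0,0],[0.5,-25.5,0,0]]]'; python3 -m jog '[[[0,0,0,0],[0,0,0,0],[0,0,-10,0],[0,0,-16,0],[0,0,-16,0],[0,0,-14,0],[0,0,-10,0],[0,0,0,0]]]'; python3 -m jog '[[[0,0,0,0],[0,0,0,0],[0,0,0,0],[0,0,0,0],[0,0,0,0],[0,0,0,0],[0,0,3,0],[0,0,7,0]]]' 0 50
```

```text
t: 52.2
tcp_pos: [0.5646, 0.0182, 0.3208]
tool_rot: [0.998, 0.06, 0.003, 0.001]
force: [1.1, -0.0, -1.3]
finger_gap: 0.695
t: 53.2
tcp_pos: [0.5863, -0.3539, 0.3174]
tool_rot: [0.998, 0.059, -0.0, -0.0]
force: [1.0, 0.3, -0.2]
finger_gap: 0.701
t: 54.2
tcp_pos: [0.5867, -0.3512, 0.251]
tool_rot: [0.998, 0.06, -0.001, -0.001]
force: [-0.4, -0.0, -0.2]
finger_gap: 0.7
t: 55.2
tcp_pos: [0.5862, -0.3507, 0.2609]
tool_rot: [0.998, 0.06, -0.002, -0.002]
force: [1.0, -0.1, -2.7]
finger_gap: 0.409
```

Now to green's coaster at (.573,-.049), which is (-14, +302).

```bash
python3 -m jog '[[[0,0,12,0],[0,0,12,0],[0,0,12,0],[0,0,4,0],[-0.5,10,0,0],[-1.5,30,0,0],[-2,45,0,0],[-2,48,0,0]]]'; python3 -m jog '[[[-2,50,0,0],[-2,48,0,0],[-2,38,0,0],[-1,23,0,0],[-1,10,0,0],[0,0,-5,0],[0,0,-10,0],[0,0,-10,0]]]'; python3 -m jog '[[[0,0,-10,0],[0,0,-5,0],[0,0,-3,0],[0,0,-1.5,0],[0,0,-1,0],[0,0,-0.5,0],[0,0,-0.5,0],[0,0,0,0]]]'
```

```text
t: 56.2
tcp_pos: [0.5804, -0.2167, 0.3018]
tool_rot: [0.998, 0.059, -0.0, -0.001]
force: [1.3, -0.4, -3.0]
finger_gap: 0.408
t: 57.2
tcp_pos: [0.573, -0.0504, 0.2764]
tool_rot: [0.998, 0.059, -0.0, 0.0]
force: [-0.9, -0.8, -3.1]
finger_gap: 0.41
t: 58.2
tcp_pos: [0.5731, -0.0493, 0.2572]
tool_rot: [0.998, 0.06, 0.001, 0.0]
force: [-1.6, 0.8, 6.8]
finger_gap: 0.407
```

Contact (6.8 N). Release, withdraw up and back towards the start side, then look.

```bash
python3 -m jog '[[[0,0,0,0],[0,0,0,0],[0,0,0,0],[0,0,5,0],[0,0,10,0],[0,0,24,0],[0,0,24,0],[0,0,15,0]]]' 80; python3 -m jog '[[[-5,-20,0,0],[-10,-40,0,0],[-10,-45,0,0],[-10,-45,0,0],[-10,-45,0,0],[-10,-45,0,0],[-10,-40,0,0],[-5,-20,0,0]]]'; python3 -m jog '[[[0,0,0,0],[0,0,0,0],[0,0,0,0],[0,0,0,0],[0,0,0,0],[0,0,0,0],[0,0,0,0],[0,0,0,0]]]'; python3 - <<'E'
from h import *
im=manip.snapshot("side")[180:330,225:355,::-1];im2=manip.snapshot("top")
cv2.imwrite("pics/z1.png",np.hstack([cv2.resize(im,(400,462)),cv2.resize(im2[170:280,70:385,::-1],(400,140))[:0].reshape(0,400,3)] if 0 else [cv2.resize(im,(347,400)),cv2.resize(im2[170:310,230:385,::-1],(443,400))]))
snap("side","z2")
print(manip.sense()["qd"].round(3))
E
```

```text
t: 59.2
tcp_pos: [0.5732, -0.0494, 0.3358]
tool_rot: [0.998, 0.06, 0.001, 0.0]
force: [0.5, -0.9, 0.2]
finger_gap: 0.797
t: 60.2
tcp_pos: [0.5014, -0.3522, 0.3328]
tool_rot: [0.998, 0.058, -0.001, -0.0]
force: [-1.5, 0.4, -0.1]
finger_gap: 0.803
t: 61.2
tcp_pos: [0.503, -0.3494, 0.3339]
tool_rot: [0.998, 0.06, -0.0, -0.0]
force: [-1.1, 0.4, -0.3]
finger_gap: 0.799
[ 0.    -0.002  0.001 -0.    -0.    -0.   ]
```

View pics/z1.png

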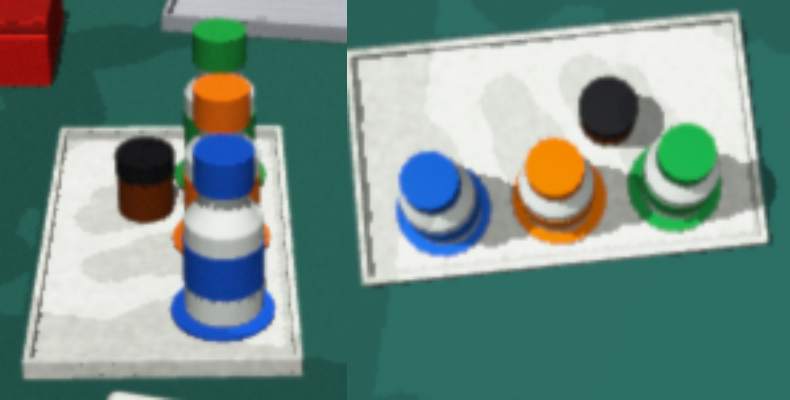

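View pics/z2.png

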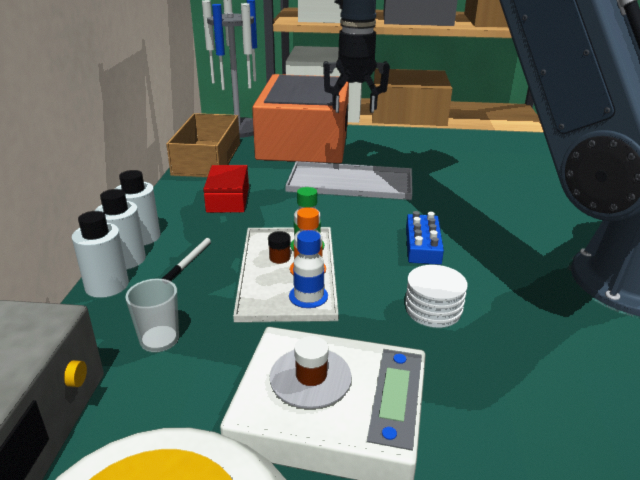

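All three bottles stand upright on their own coasters. Their caps are within about 1 px (2 mm) of where they started: blue (259,233), orange (303,229), green (349,223). The jar is on the pan, the black jar is unmoved, the gripper is clear and the arm is still.

```bash
python3 -c "
from station import manip
print(manip.sign_off())"
```

```text
the job is handed in; nothing more can be done
None
```

The job is done and handed in at about 61 s of the 136 s allowed. I stood the three bottles in the steel tray, then set the white-lidded jar on the balance pan while they were there. After that I put blue, orange and green back on their own coasters and pulled the gripper away.

My last pictures show every bottle upright on its own coaster, with each cap within about 1 px (2 mm) of where it started. The jar was about 1 mm from the pan centre when I measured it after release, and the last picture shows it still standing there. The black-lidded jar is where it was, and the arm was still with the gripper clear of everything.

The highest force in the readings between moves was about 11 N, well under the limits. The side camera put points 2 to 5 mm further in y than the top camera. I mostly used the top camera, and the placings agreed with it. No check failed.

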